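Clamp the thread spool in the winder: coarse ring, then fine knob

TASK

Clamp the white spool in the thread winder: turn the black outer ring clockwise until the spool is pushed home against the headstock and the pressure pointer rests in the yellow band, leaving the red inner knob as it is. Then turn the red inner knob clockwise to bring the pointer into the green band, never as far as the red mark, and let go. Work only by the knobs, without touching the spool or the noses that hold it, and leave everything else where it is.

Things in the scene. Friction and masses are not known exactly. Their poses are not given: they have to be found in the camera images.
- winder: green and grey thread winder fixed to the table; grey base 150 (x) x 370 (y) x 12 mm, origin at the centre of its underside. y runs along the spool from headstock (block 90 x 80 mm at y = -140 mm) to tailstock (block 90 x 90 mm at y = +105 mm), both 95 mm high. The headstock's blue nose was set in or out by up to 6 mm, unmeasured: where the spool comes home must be felt or read off the gauge
- knob_axis (a point): on the upright axis of the coaxial knobs on the tailstock, at mid height of the black outer ring, 28 mm over the block's top. Ring: 56 mm diameter, from 10 mm below to 10 mm above this point, 18 mm free under it around a 30 mm neck. Red inner knob: 26 mm diameter, from 12 to 38 mm above this point. Both round: any grasp direction will do
- gauge (a point): centre of the round pressure gauge's face (white, 61 mm across, 101 mm above the table), facing up beyond the spool on a bracket; it rides with the tailstock's spindle as the outer ring turns. Black pointer; yellow band 2 to 6 N, green band 11 to 17 N, red mark from 22 N (spool crushed). Axes as the winder's
- coarse_ring (a joint): angle of the black outer ring (coarse), rad, 0 to 3.6, grows clockwise seen from above; clockwise pushes the tailstock nose 16 mm per rad towards the spool. Needs about 0.4 N m, more under load; stays where left. First free, then pushing the spool along, it takes 1.4 to 3 rad in all to bring the spool home; after that it adds about 27 N per rad
- fine_knob (a joint): angle of the red inner knob (fine), rad, -0.3 to 3.2, starts between 0 and 0.1, grows clockwise seen from above; clockwise, through a shaft in the base, pushes the headstock's nose 4 mm per rad towards the tailstock, adding about 7 N per rad once the spool is nipped. Needs about 0.13 N m, more under load; stays where left
- pressure_pointer (a joint): angle of the gauge's black pointer, rad, 0.15 rad per newton on the spool (the nose is sprung, 2 N per mm). 0 points along the winder's -x, growing clockwise seen from above. Yellow 0.30 to 0.90, green 1.65 to 2.55, red mark from 3.30. Sliding the spool along shows under 2 N, below yellow
- spool: white thread spool with blue end flanges, 60 mm diameter, 100 mm long, 80 g, lying loose on four rubber rollers between the noses, axis along the winder's y at 62 mm above the table; origin at mid length on its underside (30 mm below its axis)
- tail_nose: blue rounded nose, 18 mm diameter with a 32 mm collar, on the tailstock's spindle, facing the spool; origin at its tip, on the spool's axis
- cone_blue: blue upright thread cone, base 68 mm across, 140 mm tall, beyond the winder; leave alone; origin at its underside
- cone_gold: yellow upright thread cone, base 68 mm across, 140 mm tall; leave alone; origin at its underside
- bobbin: small red bobbin with steel flanges, 23 mm across, 12.5 mm tall, lying on the front edge of the winder's base; leave alone
- scissors: black and red scissors lying in front of the winder, 220 mm long; leave alone; origin near the rivet, x towards the tips
- tape_case: yellow round tape-measure case, 52 mm across, 22 mm tall, beyond the headstock; leave alone
- spectacles: wire spectacles, 136 mm wide, 40 mm tall, temples open; leave alone
- button_jar: amber glass jar, 64 mm across, 85 mm tall; leave alone
- notions_tin: open black tin 200 x 130 x 35 mm with sewing notions; leave alone
There are look-alikes about, which are no part of the job. Leave any turquoise look-alike of the spool alone.

How it is judged:
By the outcome, as a careful person would: the job done as asked, in the order asked, and still so for the second after the job is handed in, with the robot touching nothing.
It also fails if it takes over 67 s, if anything falls off the work surface, if the arm or the gripper's body presses on something with over 40 N, if the wrist force passes 120 N, or if a joint passes its speed limit or range.

ROBOT

A 7-joint arm with a two-finger parallel gripper is mounted at the origin on the work surface. World frame = base frame: x ahead of the robot, y to its left, z up, the work surface at z = 0. Lengths are in m, angles in rad, forces in N, time in s.
With the tool pointing down it reaches from about 0.4 to 0.875 m from the base axis. Payload 19.3 kg.
Tool frame: the origin (TCP) lies midway between the tips of the shut fingers; the grasp point (between the pads) lies 19 mm behind it; x points along the fingers, y is the direction in which the jaws open and shut, and the axes are right-handed (so a half turn about x gives the same grasp; the last joint's range is limited). The gripper opens to 85 mm and grips with 20 to 120 N. Pads are 22 mm wide; open, the fingers measure 114 mm over their backs; the gripper's body (76 mm by 85 mm) begins 54 mm behind the grasp point. The pads swing forward as they close: fully open they stand 13 mm farther back than shut.
Start: joints at [-1.39, 0.521, -0.036, 1.599, 0.021, 1.021, -0.113], TCP at [0.155, 0.605, 0.231] pointing down, gripper open.
Joint ranges: [-2.91, 2.91], [-0.3, 2.13], [-1.5, 1.42], [0.17, 2.43], [-1.26, 4.41], [0.16, 1.93], [-2.52, 2.52]. Speed limits (rad/s): [1.89, 1.89, 2.39, 2.39, 3.01, 3.01, 3.01].

INTERFACE

Orientations are given as [roll, pitch, yaw] about the fixed x, y, z axes, in that order (R = Rz(yaw) Ry(pitch) Rx(roll)).
In Python, from workcell import telemetry, vision, workorder gives the robot as it stands. The module is installed in compiled form; this text tells all that it offers.
- The arm moves only by the tool play_rows, never from a script. Its argument "deltas" is a list of rows, each a list of 7 numbers: the shift along the world's x, y, z in mm, then the turn, a rotation vector about the world's x, y, z in degrees, then the finger opening in mm, from 0 to 85.4. In form: [[x, y, z, wx, wy, wz, jaw], ...]. A call has 1 to 8 rows; each row shifts and turns the commanded pose from where the row before left it; what a row does not reach is not made up. A row lasts 1/8 s, in which the tool goes at most 62.5 mm and 10.7 degrees, less where a joint would pass 70% of its speed; a pose out of reach is approached as far as the arm can. A call with a gripper value outside its range is refused whole. The fingers move at their own pace and stop on an object; "grip_force" is the grip in N (left out, the last holds). Time passes only in rows, so rows that do not move let the fingers close. It gives the time, the measured TCP pose, the force and the opening at its end, in the units of the state.
- telemetry.observe(): the state, without advancing time (a new reading comes with each control period).
- vision.grab_frame(name): name is "scene" or "side" or "wrist"; returns the picture (480x640x3 uint8, red, green, blue); there is no depth.
- vision.camera_info(name): a dict with "mtx" (3x3 intrinsics, pixels), "rvec" (rotation vector, rad) and "tvec" (3), from world to camera coordinates, as OpenCV has them. Camera axes: x right, y down, z forward; pixel columns grow to the right and rows downward; lengths in m; the calibration is good to about 2 mm. A picture is of the moment at which its call begins: read the wrist's pose just before it. camera_info takes no time and is no camera call; for the wrist camera it gives the pose at the moment of the call.
- workorder.job_done(): hands the job in, once; it reports no verdict.
The state is a dict: "clock": time; "qpos": joint angles; "qd": joint speeds; "joint_efforts": joint torques, N m; "position": TCP position; "tool_rot": TCP orientation; "force": force on the tool from outside, world axes, zero at the start; "moment": the same for the moment, N m; "grip_width": finger opening in m.
Only numpy, scipy, OpenCV 4.12 (cv2) and the standard library are available. Lean on these libraries where they do the work, as an engineer would, in place of code of your own. Each camera call takes 0.05 s, during which the arm holds its last target. There are 200 camera calls.

## Working session

There is one attempt and no reset: what is moved stays moved. The work goes in short steps, Python scripts to look and compute and a tool call to move; the robot and the scene stay as the last step left them, time stands still between calls to the robot, and variables do not carry over. Pictures are saved under pics/ and viewed, about 8 in all and at most 12, crops included, and the job is handed in when it is done.

Besides the shell and the picture viewer there is one more tool, called by a JSON object that holds its "method" and its "body", one argument or row to a line. play_rows: Moves the arm, as the interface text tells. Its arguments: {"type":"object","properties":{"deltas":{"type":"array","items":{"type":"array","items":{"type":"number"}}},"grip_force":{"type":"number"}},"required":["deltas"]}

```bash
mkdir -p pics; cat > h.py <<'E'
import numpy as np, cv2
from workcell import telemetry, vision, workorder
def cam(n):
    c=vision.camera_info(n); R=cv2.Rodrigues(np.array(c["rvec"],float))[0]
    return np.array(c["mtx"],float),R,np.array(c["tvec"],float).ravel()
def ray(c,u,v,z):
    K,R,t=c; d=R.T@np.linalg.solve(K,[u,v,1.]); o=-R.T@t
    return o+d*(z-o[2])/d[2]
def proj(c,p):
    K,R,t=c; q=K@(R@np.array(p,float)+t); return q[:2]/q[2]
def grab(n,f=None):
    im=vision.grab_frame(n)
    if f: cv2.imwrite("pics/"+f,im[:,:,::-1])
    return im
E
python3 - <<'E'
from h import *
for n in ("scene","side"):
    grab(n,n+"0.png"); c=cam(n); print(n,-c[1].T@c[2],c[1][2],c[0][0,0])
s=telemetry.observe(); print(s)
E
```

```text
scene [ 1.33374487 -0.2262026   0.7282168 ] [-0.77744821  0.18772735 -0.60027721] 462.455505882223
side [ 0.37765703 -0.79313422  0.8479816 ] [ 0.14677134  0.70186466 -0.69702523] 444.80406485931707
{'clock': 0.1, 'qpos': array([-1.39020948,  0.52194314, -0.03631729,  1.59989153,  0.02121598,
        1.02108817, -0.11279028]), 'qd': array([ 0.00044427, -0.00082008,  0.00064587, -0.00115416, -0.00096447,
        0.00148979,  0.00150597]), 'joint_efforts': array([ 3.46624285e-03, -9.28491783e+01,  1.98406354e+00, -3.70530438e+01,
        1.81582285e-02,  5.25551965e-03,  4.04538594e-05]), 'position': array([0.15507765, 0.60518025, 0.23081172]), 'tool_rot': array([-1.48344101,  1.5698515 , -1.73423062]), 'force': array([-0.42428541,  0.330877  , -0.37843044]), 'moment': array([ 0.01095158,  0.00612024, -0.02932468]), 'grip_width': 0.08552839244117548}
```

View pics/scene0.png

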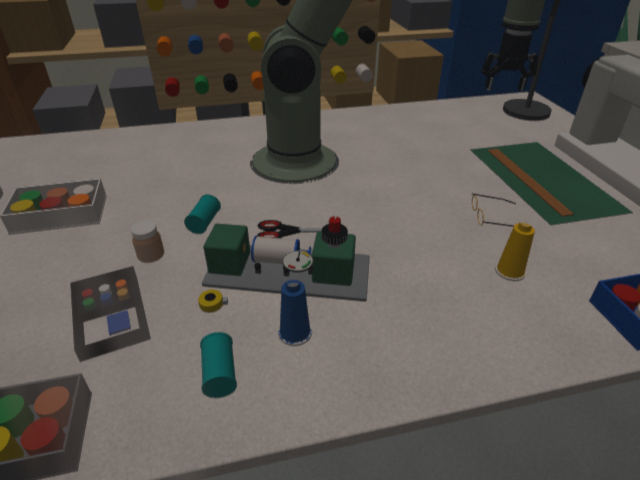

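View pics/side0.png

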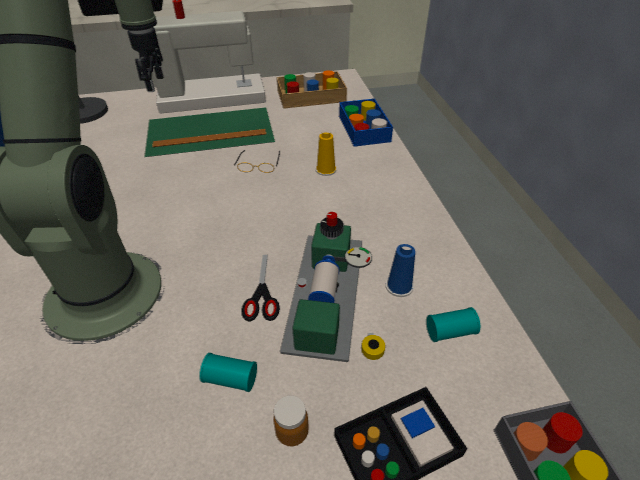

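Scene shows the winder: headstock at (228,250), tailstock at (334,257), ring and red knob at (335,228), gauge at (298,260). In the side view the red knob is at (332,217). There is only one winder. The turquoise spools at (203,213) and (218,365) are look-alikes to leave alone.

```bash
python3 - <<'E'
from h import *
a=cv2.imread("pics/side0.png"); b=cv2.imread("pics/scene0.png")
A=cv2.resize(a[200:370,265:395],None,fx=3,fy=3,interpolation=cv2.INTER_CUBIC)
B=cv2.resize(b[205:305,195:385],None,fx=2.1,fy=2.1,interpolation=cv2.INTER_CUBIC)
o=np.zeros((510,800,3),np.uint8); o[:,:390]=A; o[:210,395:395+399]=B; cv2.imwrite("pics/crop.png",o)
P=[]
cs=[cam("side"),cam("scene")]
for im,(x0,y0,x1,y1),c in((a,(320,208,345,226),cs[0]),(b,(325,212,345,236),cs[1])):
    g=cv2.cvtColor(im,cv2.COLOR_BGR2HSV)[y0:y1,x0:x1]
    m=((g[...,0]<8)|(g[...,0]>172))&(g[...,1]>150)&(g[...,2]>70)
    v,u=np.nonzero(m); print(m.sum(),u.min()+x0,u.max()+x0,v.min()+y0,v.max()+y0, u.mean()+x0,v.mean()+y0); P.append((u.mean()+x0,v.mean()+y0))
M=[c[0]@np.c_[c[1],c[2]] for c in cs]
X=cv2.triangulatePoints(M[0],M[1],np.array(P[0]),np.array(P[1])); print((X[:3]/X[3]).ravel())
for i in (0,1): print(ray(cs[i],*P[i],0.148))
E
```

```text
115 327 336 212 225 331.60869565217394 218.52173913043478
54 329 339 217 223 334.18518518518516 219.92592592592592
[ 0.56479299 -0.01566394  0.15589131]
[ 0.56751053 -0.01351142  0.148     ]
[ 0.54887835 -0.00870328  0.148     ]
```

View pics/crop.png

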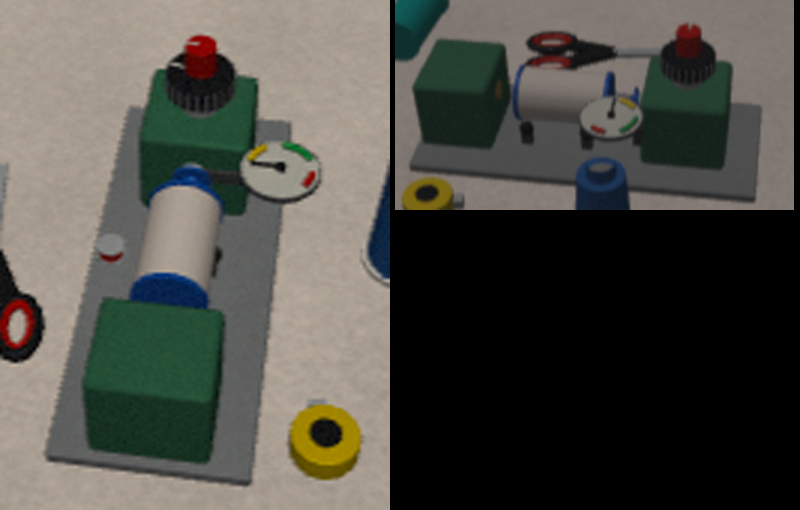

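```bash
python3 - <<'E'
from h import *
cs=[cam("side"),cam("scene")]
S=lambda u,v:(265+u/3,200+v/3); C=lambda u,v:(195+(u-395)/2.1,205+v/2.1)
M=[c[0]@np.c_[c[1],c[2]] for c in cs]
def tri(a,b):
    X=cv2.triangulatePoints(M[0],M[1],np.array(a,float),np.array(b,float)); return (X[:3]/X[3]).ravel().round(4)
print("headtop+x-y",tri(S(212,400),C(420,80))); print("knobtop",tri(S(202,42),C(688,28)))
print("tailtop +x+y",tri(S(258,82),C(731,65)))
for p in((48,458),(250,481),(290,122),(130,108)): print("base",ray(cs[0],*S(*p),.012))
for p in((412,165),(755,195),(761,107)): print("base sc",ray(cs[1],*C(*p),.012))
for p in((212,400),(87,388),(103,300),(223,310)):print("top",ray(cs[0],*S(*p),.095),ray(cs[0],*S(*p),.107)[:2])
print("gauge",ray(cs[0],*S(281,170),.101),ray(cs[1],*C(611,117),.101))
for z in(.161,.173):print("knob",ray(cs[0],*S(202,42),z),ray(cs[1],*C(688,28),z))
E
```

```text
headtop+x-y [ 0.5079 -0.2891  0.0954]
knobtop [ 0.5681 -0.0143  0.1648]
tailtop +x+y [0.6108 0.0057 0.1251]
base [ 0.39884705 -0.26523578  0.012     ]
base [ 0.53554399 -0.31402906  0.012     ]
base [0.66316876 0.0317813  0.012     ]
base [0.5256981  0.08090716 0.012     ]
base sc [ 0.53728963 -0.30535883  0.012     ]
base sc [0.66183012 0.03732294 0.012     ]
base sc [0.52844617 0.08722145 0.012     ]
top [ 0.51050021 -0.29704545  0.095     ] [ 0.50838313 -0.30495144]
top [ 0.43039056 -0.26973988  0.095     ] [ 0.42955017 -0.27808103]
top [ 0.45415417 -0.19801492  0.095     ] [ 0.45293506 -0.20749913]
top [ 0.53577248 -0.22507663  0.095     ] [ 0.53325265 -0.23412956]
gauge [ 0.61122107 -0.10632216  0.101     ] [ 0.61008796 -0.10159964  0.101     ]
knob [ 0.56935528 -0.01249715  0.161     ] [ 0.56098702 -0.01141168  0.161     ]
knob [ 0.56600675 -0.0261331   0.173     ] [ 0.57733543 -0.01595578  0.173     ]
```

```bash
python3 - <<'E'
from h import *
from scipy.spatial.transform import Rotation as Ro
s=telemetry.observe(); R=Ro.from_euler("xyz",s["tool_rot"]).as_matrix(); print(R.round(3))
c=cam("wrist"); print("wristcam rel TCP",(-c[1].T@c[2]-s["position"]).round(3),c[1][2].round(3),c[0][0])
print("delta mm",(np.array([.567,-.0145,.30])-s["position"])*1000)
E
```

```text
[[-0.     0.248  0.969]
 [-0.001  0.969 -0.248]
 [-1.    -0.001  0.   ]]
wristcam rel TCP [-0.076  0.019  0.143] [ 0.296 -0.077 -0.952] [373.55005336   0.         318.89449693]
delta mm [ 411.92234545 -619.68024676   69.18828061]
```

{"method": "play_rows", "body": {
  "deltas": [
    [20,-30,15,0,0,0,85],
    [20,-30,15,0,0,0,85],
    [20,-30,15,0,0,0,85],
    [20,-30,15,0,0,0,85],
    [20,-30,10,0,0,0,85],
    [20,-30,0,0,0,0,85],
    [20,-30,0,0,0,0,85],
    [20,-30,0,0,0,0,85]
  ]
}}

```text
clock: 1.1
position: [0.3156, 0.3643, 0.3012]
tool_rot: [-1.884, 1.571, -2.135]
force: [0.7, 0.1, -0.6]
grip_width: 0.0855
```

{"method": "play_rows", "body": {
  "deltas": [
    [24,-36,0,0,0,0,85],
    [24,-36,0,0,0,0,85],
    [24,-36,0,0,0,0,85],
    [24,-36,0,0,0,0,85],
    [24,-36,0,0,0,0,85],
    [24,-36,0,0,0,0,85],
    [24,-36,0,0,0,0,85],
    [0,0,0,0,0,0,85]
  ]
}}

```text
clock: 2.1
position: [0.4842, 0.1106, 0.3011]
tool_rot: [-1.347, 1.57, -1.602]
force: [0.3, 0.8, 0.1]
grip_width: 0.085
```

```bash
python3 - <<'E'
from h import *
s=telemetry.observe(); print(s["position"],s["qpos"].round(2),s["tool_rot"])
c=cam("wrist"); print((-c[1].T@c[2]).round(3)); print(proj(c,[.567,-.0145,.161]))
grab("wrist","w1.png")
E
```

```text
[0.4841733  0.11063632 0.30105811] [-0.55  0.24  0.26  1.85 -0.07  1.05  1.05] [-1.34710507  1.56973181 -1.6023201 ]
[0.408 0.13  0.444]
[205.46919248 342.03351498]
```

View pics/w1.png

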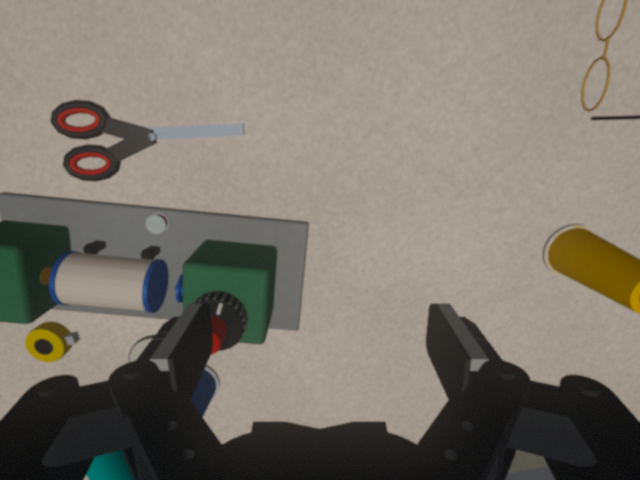

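The wrist view shows the ring at (222,318), partly behind the left finger, and the red knob at (217,335). My estimate projects to (205,342), so I'll move over and refine it from there.

{"method": "play_rows", "body": {
  "deltas": [
    [14,-21,0,0,0,6,85],
    [14,-21,0,0,0,6,85],
    [14,-21,0,0,0,6,85],
    [14,-21,0,0,0,6,85],
    [14,-21,0,0,0,6,85],
    [13,-20,0,0,0,6,85],
    [0,0,-20,0,0,0,85],
    [0,0,0,0,0,0,85]
  ]
}}

```text
clock: 3.15
position: [0.5653, -0.0106, 0.2802]
tool_rot: [2.696, 1.568, 3.074]
force: [-0.5, -0.6, 1.0]
grip_width: 0.0851
```

```bash
python3 - <<'E'
from h import *
s=telemetry.observe(); print(s["position"],s["qpos"].round(2),s["tool_rot"])
c=cam("wrist"); print((-c[1].T@c[2]).round(3)); print(proj(c,[.567,-.0145,.161]),proj(c,[.567,-.0145,.133]))
im=grab("wrist","w2.png")
g=cv2.cvtColor(im,cv2.COLOR_RGB2HSV)
m=(((g[...,0]<8)|(g[...,0]>172))&(g[...,1]>150)&(g[...,2]>60)).astype(np.uint8)
n,l,st,ce=cv2.connectedComponentsWithStats(m)
for i in range(1,n):
    if st[i,4]>40: print(st[i],ce[i])
E
```

```text
[ 0.56529931 -0.01060629  0.28017564] [-0.23  0.38  0.2   1.71 -0.09  1.06  1.94] [2.69599309 1.56820699 3.07432394]
[ 0.493 -0.04   0.424]
[313.45684453 227.89737902] [313.92484712 217.96575872]
[ 295  206   35   40 1030] [311.51941748 225.78058252]
[173 223  11  14  64] [177.421875 229.75    ]
```

View pics/w2.png

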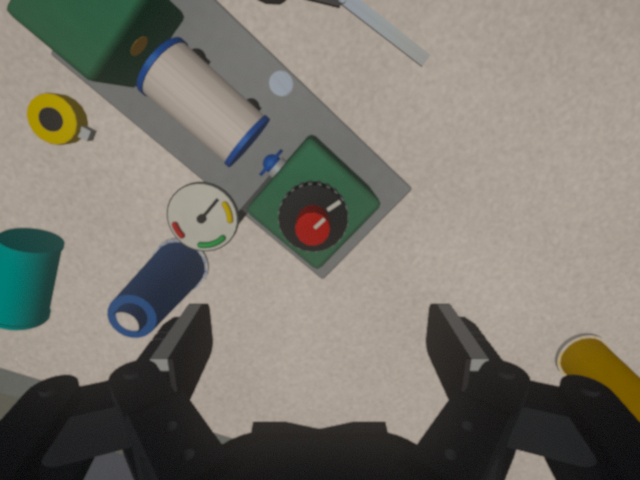

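The wrist view shows the red knob top at (312,229), against my prediction of (313.5,228). The ring is at (313,217), the gauge at (203,217), and the fingers are clear. The estimate holds, so I'll work out the fine correction.

```bash
python3 - <<'E'
from h import *
c=cam("wrist")
for z in(.161,): print(ray(c,312.5,228.5,z))
im=cv2.cvtColor(cv2.imread("pics/w2.png"),cv2.COLOR_BGR2HSV)
# white gauge face contour & dark ring contour (dark, low value)
w=((im[...,1]<60)&(im[...,2]>125)).astype(np.uint8); w[:,:160]=0;w[:,245:]=0;w[:175]=0;w[260:]=0
k=np.argwhere(w)[:,::-1].astype(np.int32); (u,v),ax,_=cv2.fitEllipse(cv2.convexHull(k)); print("gauge",u,v,ax,ray(c,u,v,.101))
E
```

```text
[ 0.56853793 -0.01485702  0.161     ]
gauge 191.43637084960938 218.01022338867188 (77.82813262939453, 129.37567138671875) [ 0.61668769 -0.1135686   0.101     ]
```

{"method": "play_rows", "body": {
  "deltas": [
    [1,-2,-25,0,0,0,85],
    [1,-1,-25,0,0,0,85],
    [0,0,-25,0,0,0,85],
    [0,0,-20,0,0,0,85],
    [0,0,0,0,0,0,85]
  ]
}}

```text
clock: 3.82
position: [0.5677, -0.0138, 0.186]
tool_rot: [2.713, 1.569, 3.091]
force: [0.8, 0.1, 0.1]
grip_width: 0.0852
```

{"method": "play_rows", "body": {
  "deltas": [
    [0.5,-0.7,-20,0,0,0,85],
    [0,0,-20,0,0,0,85],
    [0,0,-20,0,0,0,85],
    [0,0,-16,0,0,0,85],
    [0,0,-12,0,0,0,85],
    [0,0,0,0,0,0,85]
  ],
  "grip_force": 70
}}

```text
clock: 4.58
position: [0.5685, -0.0152, 0.098]
tool_rot: [2.846, 1.57, -3.06]
force: [0.2, 0.5, 0.5]
grip_width: 0.085
```

```bash
python3 - <<'E'
from h import *
s=telemetry.observe(); print(s["position"],s["force"],s["qpos"].round(2))
a=grab("side"); b=grab("scene"); w=grab("wrist")
o=np.zeros((600,800,3),np.uint8)
o[:300,:400]=cv2.resize(a[195:285,290:410],(400,300),interpolation=cv2.INTER_CUBIC)
o[:300,400:]=cv2.resize(b[200:290,270:390],(400,300),interpolation=cv2.INTER_CUBIC)
o[300:,:400]=cv2.resize(w,(400,300),interpolation=cv2.INTER_AREA)
cv2.imwrite("pics/m1.png",o[:,:,::-1])
E
```

```text
[ 0.56845817 -0.01519838  0.09799048] [0.20074453 0.45940915 0.53417921] [-0.18  0.62  0.15  1.86 -0.14  0.67  2.  ]
```

View pics/m1.png

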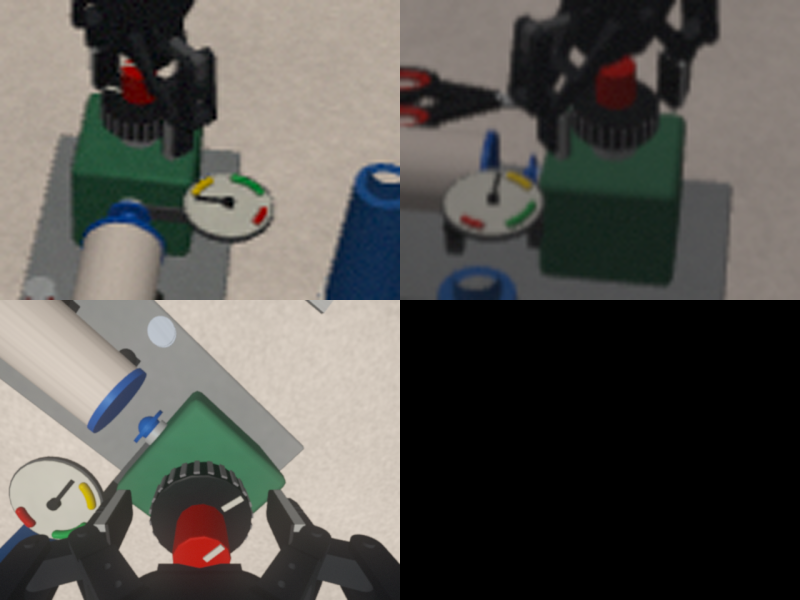

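The fingers straddle the ring and are clear of the red knob and the block. The gauge can be read in all three views (side crop (228,203), scene crop (493,203)), with its pointer near 0. Next I close on the ring.

{"method": "play_rows", "body": {
  "deltas": [
    [0,0,0,0,0,0,40],
    [0,0,0,0,0,0,40],
    [0,0,0,0,0,0,40],
    [0,0,0,0,0,0,40],
    [0,0,0,0,0,0,40],
    [0,0,0,0,0,0,40]
  ],
  "grip_force": 70
}}

```text
clock: 5.48
position: [0.5686, -0.0145, 0.0991]
tool_rot: [1.081, 1.57, 1.459]
force: [-6.0, 3.6, 15.3]
grip_width: 0.0545
```

{"method": "play_rows", "body": {
  "deltas": [
    [0,0,0,0,0,-4,40],
    [0,0,0,0,0,-6,40],
    [0,0,0,0,0,-6,40],
    [0,0,0,0,0,-6,40],
    [0,0,0,0,0,0,40]
  ]
}}

```text
clock: 6.1
position: [0.5687, -0.0147, 0.0991]
tool_rot: [1.214, 1.57, 1.206]
force: [-7.6, 1.6, 15.0]
grip_width: 0.055
```

```bash
cat > g.py <<'E'
from h import *
import sys
# pointer angle: dark pixels on gauge face, cast to plane z=.102; winder axes yaw -20.2deg
yaw=np.radians(-20.2); ex=np.array([np.cos(yaw),np.sin(yaw)]); ey=np.array([-np.sin(yaw),np.cos(yaw)])
def gauge(n,im):
    c=cam(n); sc=4000; N=280 # rectify 70x70mm region around the gauge's track, winder axes
    best=None
    def rect(cen):
        H=[]
        px=[];w=[]
        for a,b in((-1,-1),(1,-1),(1,1),(-1,1)):
            p=cen+.035*(a*ex+b*ey); w.append(proj(c,[p[0],p[1],.101])); px.append(((a+1)*N/2,(1-b)*N/2))
        return cv2.warpPerspective(im,cv2.getPerspectiveTransform(np.float32(w),np.float32(px)),(N,N))
    return rect
def out(cen,f,names=("side","scene","wrist")):
    o=[]
    for n in names:
        r=gauge(n,grab(n))(np.array(cen)); o.append(r)
    cv2.imwrite("pics/"+f,np.hstack(o)[:,:,::-1])
    return o
def angle(r):
    g=cv2.cvtColor(r,cv2.COLOR_RGB2HSV); N=len(r)
    f=((g[...,1]<70)&(g[...,2]>110)).astype(np.uint8)
    f=cv2.morphologyEx(f,cv2.MORPH_OPEN,np.ones((5,5)))
    n,l,st,ce=cv2.connectedComponentsWithStats(f)
    i=l[N//2-60:N//2+60,N//2-60:N//2+60]; i=np.bincount(i[i>0]).argmax()
    return st[i],ce[i]
def pointer(r,cx,cy):
    g=r.min(axis=2).astype(float); s=r.max(axis=2).astype(float)
    th=np.linspace(-.4,3.8,211); rr=np.arange(35,78)
    u=cx-np.outer(np.cos(th),rr); v=cy-np.outer(np.sin(th),rr)
    val=cv2.remap(s.astype(np.float32),u.astype(np.float32),v.astype(np.float32),1).mean(1)
    k=val.argmin(); return round(th[k],2),val[k].round(),np.median(val).round()
E
python3 - <<'E'
from g import *
s=telemetry.observe(); print(s["position"],s["force"].round(1),s["moment"].round(2),s["qpos"].round(2),s["grip_width"])
# gauge moved by ~ -16mm/rad along winder y
cen=np.array([.6125,-.107])-ey*.016*.38
for r in out(cen,"g1.png"): print(angle(r))
E
```

```text
[ 0.56866056 -0.01474321  0.09914963] [-7.6  1.6 15. ] [ 0.9   1.21 -0.44] [-0.26  0.63  0.25  1.87 -0.24  0.68  1.7 ] 0.05499315707045502
(array([    6,     0,   274,   280, 51392], dtype=int32), array([162.3801759 , 139.38988559]))
(array([    0,    15,   230,   265, 31650], dtype=int32), array([102.95933649, 151.07687204]))
(array([    0,    55,   280,   225, 28047], dtype=int32), array([103.97817948, 216.40360823]))
```

View pics/g1.png

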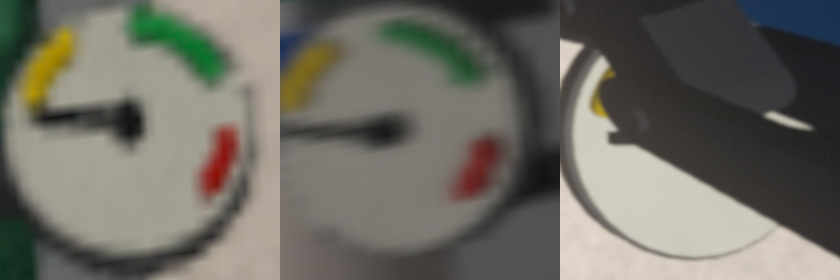

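Rectified gauge views: the side hub is at (127,120) and its pointer tip at (35,115), so the pointer is near 0 and readable. The gauge moved with the ring. The wrist view is blocked, so I'll read side and scene from here on.

{"method": "play_rows", "body": {
  "deltas": [
    [0,0,0,0,0,-6,40],
    [0,0,0,0,0,-6,40],
    [0,0,0,0,0,-6,40],
    [0,0,0,0,0,-6,40],
    [0,0,0,0,0,-6,40],
    [0,0,0,0,0,-6,40],
    [0,0,0,0,0,-6,40],
    [0,0,0,0,0,0,40]
  ]
}}

```text
clock: 7.25
position: [0.5685, -0.0152, 0.0991]
tool_rot: [2.267, 1.57, 1.526]
force: [-8.0, -0.1, 16.8]
grip_width: 0.0545
```

```bash
cat >> g.py <<'E'
def read(q,f):
    """q: ring angle estimate, rad. Rectify, find hub (dark blob near centre), pointer angle."""
    cen=np.array([.6125,-.107])-ex*.003+ey*.003-ey*.016*q
    for n,r in zip(("side","scene"),out(cen,f,("side","scene"))):
        b=cv2.GaussianBlur(r.max(2).astype(np.float32),(0,0),5); N=140
        w=b[N-40:N+40,N-40:N+40]; v,u=np.unravel_index(w.argmin(),w.shape); u+=N-40; v+=N-40
        print(n,"hub",u,v,"offset mm",(u-140)/4,(140-v)/4,"pointer,dark,med",pointer(r,u,v))
E
cat > st.py <<'E'
from g import *
s=telemetry.observe(); print(s["clock"],s["position"].round(4),s["force"].round(1),s["moment"].round(2),s["qpos"].round(2),s["grip_width"].round(4))
read(float(sys.argv[1]),sys.argv[2])
E
python3 st.py 1.1 g2.png
```

```text
Traceback (most recent call last):
  File "st.py", line 2, in <module>
    s=telemetry.observe(); print(s["clock"],s["position"].round(4),s["force"].round(1),s["moment"].round(2),s["qpos"].round(2),s["grip_width"].round(4))
                                                                                                                               ^^^^^^^^^^^^^^^^^^^^^
AttributeError: 'float' object has no attribute 'round'
```

```bash
sed -i 's/s\["grip_width"\].round(4)/round(s["grip_width"],4)/' st.py; python3 st.py 1.1 g2.png
```

```text
7.25 [ 0.5685 -0.0152  0.0991] [-8.  -0.1 16.8] [ 0.37  1.23 -0.43] [-0.39  0.66  0.46  1.87 -0.43  0.7   1.14] 0.0545
side hub 137 134 offset mm -0.75 1.5 pointer,dark,med (np.float64(0.02), np.float32(42.0), np.float32(161.0))
scene hub 114 144 offset mm -6.5 -1.0 pointer,dark,med (np.float64(-0.02), np.float32(57.0), np.float32(124.0))
```

View pics/g2.png

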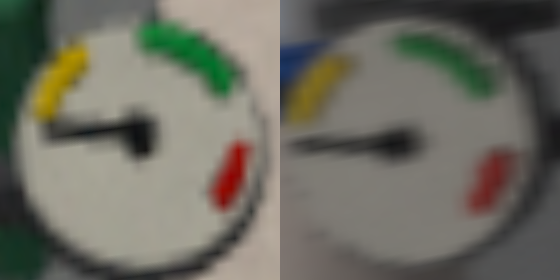

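The gauge still reads about 0: side hub (138,135), tip (45,130). I'll continue in 10° steps.

{"method": "play_rows", "body": {
  "deltas": [
    [0,0,0,0,0,-5,40],
    [0,0,0,0,0,-5,40],
    [0,0,0,0,0,-5,40],
    [0,0,0,0,0,0,40]
  ]
}}

```text
clock: 7.85
position: [0.5684, -0.0153, 0.0991]
tool_rot: [2.824, 1.57, 1.821]
force: [-8.3, 0.5, 17.9]
grip_width: 0.0542
```

```bash
python3 st.py 1.38 g3.png
```

```text
7.85 [ 0.5684 -0.0153  0.0991] [-8.3  0.5 17.9] [ 0.24  1.41 -0.34] [-0.44  0.68  0.53  1.88 -0.5   0.72  0.94] 0.0542
side hub 138 131 offset mm -0.5 2.25 pointer,dark,med (np.float64(0.12), np.float32(50.0), np.float32(162.0))
scene hub 114 143 offset mm -6.5 -0.75 pointer,dark,med (np.float64(0.08), np.float32(56.0), np.float32(124.0))
```

{"method": "play_rows", "body": {
  "deltas": [
    [0,0,0,0,0,-5,40],
    [0,0,0,0,0,-5,40],
    [0,0,0,0,0,0,40]
  ]
}}

```text
clock: 8.32
position: [0.5683, -0.0153, 0.0991]
tool_rot: [-3.018, 1.57, 2.087]
force: [-9.5, 0.8, 18.5]
grip_width: 0.0546
```

```bash
python3 st.py 1.55 g4.png
```

```text
8.325 [ 0.5683 -0.0153  0.0991] [-9.5  0.8 18.5] [ 0.17  1.56 -0.37] [-0.47  0.69  0.57  1.88 -0.55  0.73  0.81] 0.0546
side hub 138 132 offset mm -0.5 2.0 pointer,dark,med (np.float64(0.16), np.float32(49.0), np.float32(162.0))
scene hub 115 143 offset mm -6.25 -0.75 pointer,dark,med (np.float64(0.1), np.float32(66.0), np.float32(124.0))
```

{"method": "play_rows", "body": {
  "deltas": [
    [0,0,0,0,0,-5,40],
    [0,0,0,0,0,-5,40],
    [0,0,0,0,0,0,40]
  ]
}}

```text
clock: 8.8
position: [0.5682, -0.0154, 0.0991]
tool_rot: [-2.672, 1.57, 2.259]
force: [-10.2, -0.6, 18.5]
grip_width: 0.0543
```

```bash
python3 st.py 1.73 g5.png
```

```text
8.8 [ 0.5682 -0.0154  0.0991] [-10.2  -0.6  18.5] [ 0.12  1.64 -0.39] [-0.5   0.71  0.62  1.88 -0.59  0.74  0.68] 0.0543
side hub 140 130 offset mm 0.0 2.5 pointer,dark,med (np.float64(0.14), np.float32(47.0), np.float32(161.0))
scene hub 114 143 offset mm -6.5 -0.75 pointer,dark,med (np.float64(0.1), np.float32(61.0), np.float32(123.0))
```

{"method": "play_rows", "body": {
  "deltas": [
    [0,0,0,0,0,-4,40],
    [0,0,0,0,0,-4,40],
    [0,0,0,0,0,0,40]
  ]
}}

```text
clock: 9.28
position: [0.5682, -0.0154, 0.0991]
tool_rot: [-2.489, 1.57, 2.302]
force: [-11.0, 0.9, 19.4]
grip_width: 0.0543
```

```bash
python3 st.py 1.87 g6.png
```

```text
9.275 [ 0.5682 -0.0154  0.0991] [-11.    0.9  19.4] [ 0.06  1.8  -0.32] [-0.52  0.72  0.66  1.88 -0.63  0.76  0.57] 0.0543
side hub 140 132 offset mm 0.0 2.0 pointer,dark,med (np.float64(0.16), np.float32(45.0), np.float32(162.0))
scene hub 114 143 offset mm -6.5 -0.75 pointer,dark,med (np.float64(0.12), np.float32(61.0), np.float32(123.0))
```

{"method": "play_rows", "body": {
  "deltas": [
    [0,0,0,0,0,-4,40],
    [0,0,0,0,0,-4,40],
    [0,0,0,0,0,0,40]
  ]
}}

```text
clock: 9.75
position: [0.5681, -0.0154, 0.0991]
tool_rot: [-2.265, 1.57, 2.387]
force: [-11.7, -1.2, 19.3]
grip_width: 0.0542
```

```bash
python3 st.py 2.01 g7.png
```

```text
9.75 [ 0.5681 -0.0154  0.0991] [-11.7  -1.2  19.3] [ 0.05  1.91 -0.39] [-0.54  0.73  0.69  1.88 -0.66  0.77  0.46] 0.0542
side hub 140 132 offset mm 0.0 2.0 pointer,dark,med (np.float64(0.18), np.float32(51.0), np.float32(162.0))
scene hub 113 143 offset mm -6.75 -0.75 pointer,dark,med (np.float64(0.12), np.float32(67.0), np.float32(123.0))
```

{"method": "play_rows", "body": {
  "deltas": [
    [0,0,0,0,0,-4,40],
    [0,0,0,0,0,-3,40],
    [0,0,0,0,0,0,40]
  ]
}}

```text
clock: 10.22
position: [0.568, -0.0155, 0.0991]
tool_rot: [-2.079, 1.57, 2.451]
force: [-11.9, 0.7, 21.3]
grip_width: 0.0545
```

```bash
python3 st.py 2.13 g8.png
```

```text
10.225 [ 0.568  -0.0155  0.0991] [-11.9   0.7  21.3] [ 0.03  2.04 -0.41] [-0.56  0.75  0.72  1.88 -0.69  0.78  0.37] 0.0545
side hub 136 132 offset mm -1.0 2.0 pointer,dark,med (np.float64(0.18), np.float32(50.0), np.float32(162.0))
scene hub 114 143 offset mm -6.5 -0.75 pointer,dark,med (np.float64(0.12), np.float32(59.0), np.float32(123.0))
```

{"method": "play_rows", "body": {
  "deltas": [
    [0,0,0,0,0,-4,40],
    [0,0,0,0,0,-4,40],
    [0,0,0,0,0,0,40]
  ]
}}

```text
clock: 10.7
position: [0.5679, -0.0154, 0.0991]
tool_rot: [-1.92, 1.569, 2.47]
force: [-12.9, 1.0, 21.7]
grip_width: 0.0541
```

```bash
python3 st.py 2.27 g9.png
```

```text
10.7 [ 0.5679 -0.0154  0.0991] [-12.9   1.   21.7] [ 0.11  2.16 -0.35] [-0.58  0.76  0.76  1.88 -0.73  0.8   0.26] 0.0541
side hub 140 133 offset mm 0.0 1.75 pointer,dark,med (np.float64(0.18), np.float32(48.0), np.float32(162.0))
scene hub 116 143 offset mm -6.0 -0.75 pointer,dark,med (np.float64(0.12), np.float32(67.0), np.float32(123.0))
```

{"method": "play_rows", "body": {
  "deltas": [
    [0,0,0,0,0,-4,40],
    [0,0,0,0,0,-3,40],
    [0,0,0,0,0,0,40]
  ]
}}

```text
clock: 11.18
position: [0.5678, -0.0154, 0.0991]
tool_rot: [-1.795, 1.569, 2.473]
force: [-14.6, 1.4, 22.3]
grip_width: 0.0544
```

```bash
python3 st.py 2.39 g10.png
```

```text
11.175 [ 0.5678 -0.0154  0.0991] [-14.6   1.4  22.3] [ 0.07  2.33 -0.33] [-0.6   0.78  0.79  1.89 -0.76  0.81  0.16] 0.0544
side hub 138 132 offset mm -0.5 2.0 pointer,dark,med (np.float64(0.18), np.float32(48.0), np.float32(162.0))
scene hub 114 143 offset mm -6.5 -0.75 pointer,dark,med (np.float64(0.12), np.float32(59.0), np.float32(123.0))
```

{"method": "play_rows", "body": {
  "deltas": [
    [0,0,0,0,0,-4,40],
    [0,0,0,0,0,-3,40],
    [0,0,0,0,0,0,40]
  ]
}}

```text
clock: 11.65
position: [0.5678, -0.0154, 0.0991]
tool_rot: [-1.656, 1.569, 2.49]
force: [-13.8, 1.8, 22.7]
grip_width: 0.0546
```

```bash
python3 st.py 2.51 g11.png
```

```text
11.65 [ 0.5678 -0.0154  0.0991] [-13.8   1.8  22.7] [ 0.09  2.42 -0.35] [-0.61  0.79  0.82  1.89 -0.79  0.83  0.07] 0.0546
side hub 137 132 offset mm -0.75 2.0 pointer,dark,med (np.float64(0.18), np.float32(48.0), np.float32(162.0))
scene hub 115 143 offset mm -6.25 -0.75 pointer,dark,med (np.float64(0.12), np.float32(57.0), np.float32(123.0))
```

{"method": "play_rows", "body": {
  "deltas": [
    [0,0,0,0,0,-4,40],
    [0,0,0,0,0,-3,40],
    [0,0,0,0,0,0,40]
  ]
}}

```text
clock: 12.12
position: [0.5677, -0.0153, 0.0991]
tool_rot: [-1.535, 1.569, 2.488]
force: [-15.1, 2.0, 23.9]
grip_width: 0.0545
```

```bash
python3 st.py 2.63 g12.png
```

```text
12.125 [ 0.5677 -0.0153  0.0991] [-15.1   2.   23.9] [ 0.1   2.64 -0.33] [-0.63  0.81  0.85  1.89 -0.82  0.84 -0.03] 0.0545
side hub 137 133 offset mm -0.75 1.75 pointer,dark,med (np.float64(0.2), np.float32(49.0), np.float32(162.0))
scene hub 114 143 offset mm -6.5 -0.75 pointer,dark,med (np.float64(0.12), np.float32(56.0), np.float32(123.0))
```

{"method": "play_rows", "body": {
  "deltas": [
    [0,0,0,0,0,-4,40],
    [0,0,0,0,0,-3,40],
    [0,0,0,0,0,0,40]
  ]
}}

```text
clock: 12.6
position: [0.5676, -0.0153, 0.0991]
tool_rot: [-1.384, 1.569, 2.518]
force: [-15.1, 2.6, 24.1]
grip_width: 0.0547
```

```bash
python3 st.py 2.75 g13.png
```

```text
12.6 [ 0.5676 -0.0153  0.0991] [-15.1   2.6  24.1] [ 0.16  2.73 -0.35] [-0.64  0.82  0.88  1.89 -0.84  0.86 -0.13] 0.0547
side hub 139 130 offset mm -0.25 2.5 pointer,dark,med (np.float64(0.54), np.float32(52.0), np.float32(162.0))
scene hub 115 144 offset mm -6.25 -1.0 pointer,dark,med (np.float64(0.5), np.float32(67.0), np.float32(124.0))
```

{"method": "play_rows", "body": {
  "deltas": [
    [0,0,0,0,0,-3,40],
    [0,0,0,0,0,-2,40],
    [0,0,0,0,0,0,40]
  ]
}}

```text
clock: 13.08
position: [0.5676, -0.0152, 0.0991]
tool_rot: [-1.309, 1.569, 2.507]
force: [-15.4, 2.2, 24.2]
grip_width: 0.0546
```

```bash
python3 st.py 2.84 g14.png
```

```text
13.075 [ 0.5676 -0.0152  0.0991] [-15.4   2.2  24.2] [ 0.19  2.79 -0.17] [-0.65  0.83  0.9   1.89 -0.86  0.87 -0.2 ] 0.0546
side hub 140 137 offset mm 0.0 0.75 pointer,dark,med (np.float64(1.0), np.float32(59.0), np.float32(163.0))
scene hub 115 143 offset mm -6.25 -0.75 pointer,dark,med (np.float64(0.84), np.float32(72.0), np.float32(124.0))
```

The pointer is now at the yellow band's upper edge (0.84–1.0), so I'll ease the ring back a little towards mid-band.

{"method": "play_rows", "body": {
  "deltas": [
    [0,0,0,0,0,3,40],
    [0,0,0,0,0,1.5,40],
    [0,0,0,0,0,0,40]
  ]
}}

```text
clock: 13.55
position: [0.5676, -0.0152, 0.0991]
tool_rot: [-1.529, 1.569, 2.365]
force: [-15.0, 1.9, 23.3]
grip_width: 0.0541
```

```bash
python3 st.py 2.78 g15.png
```

```text
13.55 [ 0.5676 -0.0152  0.0991] [-15.    1.9  23.3] [0.03 2.63 0.24] [-0.64  0.82  0.88  1.89 -0.85  0.86 -0.14] 0.0541
side hub 138 127 offset mm -0.5 3.25 pointer,dark,med (np.float64(0.56), np.float32(48.0), np.float32(162.0))
scene hub 115 142 offset mm -6.25 -0.5 pointer,dark,med (np.float64(0.52), np.float32(64.0), np.float32(124.0))
```

The pointer rests at about 0.55, mid-yellow. I'll release the ring, lift and unwind the wrist.

{"method": "play_rows", "body": {
  "deltas": [
    [0,0,0,0,0,0,85],
    [0,0,0,0,0,0,85],
    [0,0,0,0,0,0,85],
    [0,0,0,0,0,0,85],
    [0,0,10,0,0,0,85],
    [0,0,20,0,0,0,85],
    [0,0,20,0,0,0,85],
    [0,0,0,0,0,0,85]
  ]
}}

```text
clock: 14.65
position: [0.5695, -0.0153, 0.1504]
tool_rot: [2.545, 1.568, 0.156]
force: [-0.5, 0.7, -0.2]
grip_width: 0.085
```

```bash
python3 st.py 2.78 g16.png; python3 - <<'E'
from h import *
im=grab("wrist"); s=grab("side")
o=np.zeros((480,800,3),np.uint8); o[:,:560]=cv2.resize(im,(560,480)); o[:240,560:]=cv2.resize(s[195:335,280:420],(240,240)); g=cv2.imread("pics/g16.png")[:,:,::-1]; o[240:360,560:800]=cv2.resize(g,(240,120)); cv2.imwrite("pics/m2.png",o[:,:,::-1])
E
```

```text
14.65 [ 0.5695 -0.0153  0.1504] [-0.5  0.7 -0.2] [-0.02  0.01 -0.07] [-0.69  0.76  0.96  1.86 -0.77  0.94 -0.19] 0.085
side hub 139 132 offset mm -0.25 2.0 pointer,dark,med (np.float64(0.62), np.float32(47.0), np.float32(161.0))
scene hub 114 142 offset mm -6.5 -0.5 pointer,dark,med (np.float64(0.52), np.float32(64.0), np.float32(123.0))
```

View pics/m2.png

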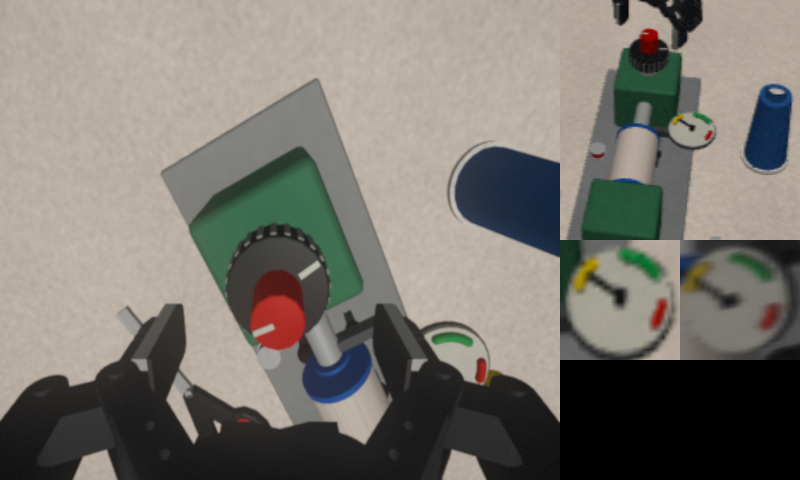

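Side and scene show the pointer in the yellow band at about 0.57, with the spool against the headstock and the fingers clear. Now I unwind the wrist above the red knob.

{"method": "play_rows", "body": {
  "deltas": [
    [0,0,0,0,0,9,85],
    [0,0,0,0,0,9,85],
    [0,0,0,0,0,9,85],
    [0,0,0,0,0,9,85],
    [0,0,0,0,0,9,85],
    [0,0,0,0,0,9,85],
    [0,0,0,0,0,9,85],
    [0,0,0,0,0,0,85]
  ]
}}

```text
clock: 15.85
position: [0.5685, -0.0154, 0.1481]
tool_rot: [-2.693, 1.57, 2.3]
force: [-0.2, -0.1, -0.4]
grip_width: 0.0849
```

```bash
python3 - <<'E'
from h import *
s=telemetry.observe(); print(s["position"],s["qpos"].round(2),s["force"].round(1))
c=cam("wrist"); im=grab("wrist")
g=cv2.cvtColor(im,cv2.COLOR_RGB2HSV)
m=(((g[...,0]<8)|(g[...,0]>172))&(g[...,1]>150)&(g[...,2]>60)).astype(np.uint8)
n,l,st,ce=cv2.connectedComponentsWithStats(m); i=1+st[1:,4].argmax(); print(st[i],ce[i])
r=st[i,2]/2; print(ray(c,st[i,0]+r,st[i,1]+st[i,3]-r,.161), proj(c,[.568,-.0147,.161]))
E
```

```text
[ 0.568474   -0.01540088  0.14810401] [-0.53  0.64  0.67  1.85 -0.52  0.83  0.68] [-0.2 -0.1 -0.4]
[ 286  268   64   80 3816] [318.76415094 308.39439203]
[ 0.56732951 -0.01318815  0.161     ] [318.57342904 319.66956155]
```

{"method": "play_rows", "body": {
  "deltas": [
    [-0.5,0.7,-8,0,0,0,85],
    [0,0,0,0,0,0,60],
    [0,0,0,0,0,0,40],
    [0,0,0,0,0,0,12],
    [0,0,0,0,0,0,12],
    [0,0,0,0,0,0,12],
    [0,0,0,0,0,0,12],
    [0,0,0,0,0,0,12]
  ],
  "grip_force": 50
}}

```text
clock: 16.9
position: [0.5679, -0.0146, 0.1406]
tool_rot: [-2.745, 1.57, 2.248]
force: [-3.4, -0.2, 6.4]
grip_width: 0.0238
```

```bash
python3 st.py 2.78 g17.png
```

```text
16.9 [ 0.5679 -0.0146  0.1406] [-3.4 -0.2  6.4] [ 0.02  0.72 -0.01] [-0.53  0.65  0.66  1.86 -0.53  0.82  0.69] 0.0238
side hub 139 129 offset mm -0.25 2.75 pointer,dark,med (np.float64(0.58), np.float32(47.0), np.float32(160.0))
scene hub 115 142 offset mm -6.25 -0.5 pointer,dark,med (np.float64(0.52), np.float32(63.0), np.float32(123.0))
```

Gripped at 24 mm, and the pointer is unchanged. Next I turn clockwise 40° and read the gauge.

{"method": "play_rows", "body": {
  "deltas": [
    [0,0,0,0,0,-4,12],
    [0,0,0,0,0,-6,12],
    [0,0,0,0,0,-6,12],
    [0,0,0,0,0,-6,12],
    [0,0,0,0,0,-6,12],
    [0,0,0,0,0,-6,12],
    [0,0,0,0,0,-6,12],
    [0,0,0,0,0,0,12]
  ]
}}

```text
clock: 18.0
position: [0.568, -0.0146, 0.1406]
tool_rot: [-0.596, 1.571, -2.586]
force: [-3.0, -0.1, 7.3]
grip_width: 0.0244
```

```bash
python3 st.py 2.78 g18.png
```

```text
18.0 [ 0.568  -0.0146  0.1406] [-3.  -0.1  7.3] [-0.03  0.72 -0.08] [-0.63  0.72  0.85  1.86 -0.7   0.88  0.14] 0.0244
side hub 140 135 offset mm 0.0 1.25 pointer,dark,med (np.float64(1.38), np.float32(70.0), np.float32(162.0))
scene hub 115 141 offset mm -6.25 -0.25 pointer,dark,med (np.float64(1.34), np.float32(74.0), np.float32(122.0))
```

{"method": "play_rows", "body": {
  "deltas": [
    [0,0,0,0,0,-5,12],
    [0,0,0,0,0,-5,12],
    [0,0,0,0,0,-5,12],
    [0,0,0,0,0,-5,12],
    [0,0,0,0,0,-5,12],
    [0,0,0,0,0,-5,12],
    [0,0,0,0,0,0,12]
  ]
}}

```text
clock: 18.98
position: [0.5681, -0.0147, 0.1406]
tool_rot: [0.942, 1.571, -1.571]
force: [-3.4, 0.1, 7.0]
grip_width: 0.0247
```

```bash
python3 st.py 2.78 g19.png
```

```text
18.975 [ 0.5681 -0.0147  0.1406] [-3.4  0.1  7. ] [-0.11  0.65 -0.12] [-0.7   0.79  0.98  1.87 -0.81  0.95 -0.28] 0.0247
side hub 140 135 offset mm 0.0 1.25 pointer,dark,med (np.float64(1.9), np.float32(72.0), np.float32(162.0))
scene hub 115 142 offset mm -6.25 -0.5 pointer,dark,med (np.float64(1.9), np.float32(69.0), np.float32(124.0))
```

The pointer is at 1.90, in green. I'll turn 8° more to centre it, then release and lift away.

{"method": "play_rows", "body": {
  "deltas": [
    [0,0,0,0,0,-4,12],
    [0,0,0,0,0,-4,12],
    [0,0,0,0,0,0,12],
    [0,0,0,0,0,0,85],
    [0,0,0,0,0,0,85],
    [0,0,0,0,0,0,85],
    [0,0,0,0,0,0,85],
    [0,0,0,0,0,0,85]
  ]
}}

```text
clock: 20.08
position: [0.5681, -0.0146, 0.1403]
tool_rot: [-1.835, 1.571, 1.797]
force: [0.7, -0.7, -0.1]
grip_width: 0.0849
```

{"method": "play_rows", "body": {
  "deltas": [
    [0,0,10,0,0,0,85],
    [0,0,20,0,0,0,85],
    [0,0,25,0,0,0,85],
    [0,0,25,0,0,0,85],
    [0,0,20,0,0,0,85],
    [0,0,0,0,0,0,85],
    [0,0,0,0,0,0,85]
  ]
}}

```text
clock: 20.95
position: [0.568, -0.0143, 0.2401]
tool_rot: [-1.088, 1.57, 2.545]
force: [0.4, -0.3, 0.1]
grip_width: 0.0848
```

```bash
python3 st.py 2.78 g20.png; python3 - <<'E'
from h import *
s=grab("side"); g=cv2.imread("pics/g20.png")[:,:,::-1]
o=np.zeros((480,800,3),np.uint8); o[:,:480]=cv2.resize(s[180:380,240:440],(480,480)); o[:160,480:800]=cv2.resize(g,(320,160)); cv2.imwrite("pics/m3.png",o[:,:,::-1])
E
```

```text
20.95 [ 0.568  -0.0143  0.2401] [ 0.4 -0.3  0.1] [-0.02  0.   -0.02] [-0.78  0.71  1.14  1.78 -0.71  1.14 -0.49] 0.0848
side hub 140 135 offset mm 0.0 1.25 pointer,dark,med (np.float64(2.04), np.float32(65.0), np.float32(158.0))
scene hub 116 141 offset mm -6.0 -0.25 pointer,dark,med (np.float64(2.06), np.float32(60.0), np.float32(123.0))
```

View pics/m3.png

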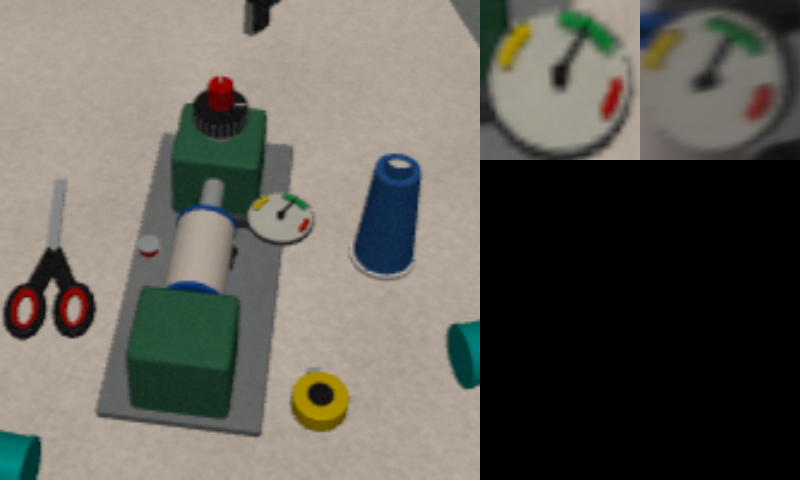

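The pointer is mid-green, the spool is held, the bobbin, scissors, cone and tape are where they were, and the robot is clear.

```bash
python3 -c "
from workcell import workorder; print(workorder.job_done())"
```

```text
the job is handed in; nothing more can be done
None
```

The spool is clamped and the job is handed in, with the pressure pointer resting in the green band at about 2.05 rad (roughly 13.7 N).

- **Ring:** I turned the black outer ring clockwise about 2.8 rad, until the spool came home. The pointer reached the upper edge of yellow (0.84 read from the scene camera, 1.0 from the side camera, band limit 0.90), so it may have briefly passed the band. I eased the ring back about 4.5°, and it rested at 0.52–0.62, mid-yellow, after release.
- **Knob:** I then turned the red inner knob clockwise about 78°. The pointer's highest reading was about 2.05 rad, well short of the red mark at 3.30.
- **Last checks:** After letting go, the side and scene cameras agreed (2.04 and 2.06 rad). The gripper was open and clear, with almost no force on the tool, at about 21 s of the 67 s allowed. In the last side view the bobbin, scissors, blue cone and tape case looked undisturbed. I did not re-check objects outside that view, but the arm did not go near them.

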